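# Press-and-return check of a spring-backed beam-splitter tilt mount

### The arm

A 6-joint arm with a two-finger parallel gripper is mounted at the origin on the work surface. World frame = base frame: x ahead of the robot, y to its left, z up, the work surface at z = 0. Lengths are in m, angles in rad, forces in N, time in s.
With the tool pointing down it reaches from about 0.35 to 0.975 m from the base axis. Payload 17.4 kg.
Tool frame: the origin (TCP) lies on the centre line of the jaws, within the pads' length; the fingertips stand 25 mm ahead of it and the grasp point (between the pads) lies 6 mm ahead of it (r.tcp_to_tips is the distance from the TCP to the fingertips, in m); z points along the fingers, y is the line along which they close (so a half turn about z gives the same grasp; the last joint's range is limited). The gripper opens to 85 mm and grips with 20 to 120 N. Pads are 22 mm wide; open, the fingers measure 114 mm over their backs; the gripper's body (76 mm by 85 mm) begins 54 mm behind the grasp point. The pads swing forward as they close: fully open they stand 13 mm farther back than shut.
Start: joints at [1.114, 0.116, 1.442, -0, 1.584, -0.038], TCP at [0.275, 0.617, 0.256] pointing down, gripper open.
Joint ranges: [-2.83, 2.83], [-0.83, 2.19], [0.07, 2.5], [-1.14, 4.28], [0.01, 3], [-2.97, 2.97]. Speed limits (rad/s): [1.89, 1.89, 2.22, 3.14, 3.14, 3.14].

### API

Orientations are given as a unit quaternion [w, x, y, z].
In Python, from bench import r, gripper_to, inverse_kinematics, sense, vision, order gives the robot as it stands. Calls block until the motion is done:
- r.move_pose(position, orientation): joint-space move of the TCP to a pose.
- r.move_straight(position, v=0.15, rotation=None, stop_force=None): straight line of the TCP; rotation=None keeps the orientation; v is the mean speed in m/s. With stop_force (N) it stops when the force on the tool has changed by that much, and returns True; else False.
- r.move_joints(angles): joint-space move.
- gripper_to(opening, grasp_force=None): opening from 0.0 (shut) to 1.0 (fully open); grasp_force is the grip in N (None keeps the last); returns when the fingers have stopped.
- r.pause(seconds).
- inverse_kinematics(position, orientation): joint angles nearest the present ones, or None.
- sense(): the state.
- vision.camera(name): name is "scene" or "top" or "wrist"; returns a dict with "color" (420x560x3 uint8, red, green, blue), "intrinsics" (3x3 intrinsics, pixels), "camera_from_world" (4x4, takes a point from world to camera coordinates); the wrist camera has in their place "T_tool_cam" (4x4, takes a point from camera to tool coordinates, whose origin is the TCP and whose axes are the flange's). Camera axes: x right, y up, looking along -z (the intrinsics and any distortion apply to the point x, -y, -z); pixel columns grow to the right and rows downward; lengths in m; the calibration is good to about 2 mm. The wrist camera is an equidistant fisheye: a pixel r from the principal point sees the ray r / f radians off the axis. A picture is of the moment at which its call begins: read the wrist's pose just before it. There is no depth.
A pose or a line that the arm cannot do raises r.MotionError and nothing moves.
- order.hand_in(): hands the job in; it is judged then, once.
Trained networks look in a picture, given as the dict that the camera call returned (one of the last four; its "shot" number tells which), for a name from the list of things; names that differ only in an ending like _2 or _b are one class to them, and where a whole thing is asked for, a point or a joint stands for the part that bears it (a point fixed in the world has none). Each returns a list of dicts, best first, with "score" (0 to 1); they miss things now and then, are a little off and sometimes report something else, mostly with a low value. They report only what shows in the picture. A call takes as long as a camera call.
- vision.find_in(target, picture): "at" ([x, y, z] in m, in world coordinates, good to about 4 mm: the middle of the surface that is visible of it).
- vision.trace(target, picture): "mask" (420x560 bool, what is visible of it).
The state is a dict: "time": time; "joint_pos": joint angles; "joint_vel": joint speeds; "joint_torque": joint torques, N m; "tcp_pos": TCP position; "ee_rot": TCP orientation; "contact_force": force on the tool from outside, world axes, zero at the start; "torque": the same for the moment, N m; "gripper_width": opening from 0.0 (shut) to 1.0 (fully open); "finger_force": force on a finger pad.
Only numpy, scipy, OpenCV 4.12 (cv2) and the standard library are available. Lean on these libraries where they do the work, as an engineer would, in place of code of your own. Each camera call takes 0.05 s, during which the arm holds its last target. There are 200 camera calls.

### The job

Check the spring return of the tilt mount that carries the glass beam-splitter cube on the grey laser board. With the fingertips press its corner down on the blue pad until the pointer stands at the red mark on the scale, to within one division and never pushed two divisions past it, hold it there for a good second, then ease the corner up slowly under the finger so that the pointer goes back to zero without snapping, and move clear. Press lightly and only on the pad: do not touch the cube, the pointer or the red mark, and leave the tools, bottles and glassware where they are.

Things in the scene. Friction and masses are not known exactly. Their poses are not given: they have to be found in the camera images.
- rig: Grey aluminium optical breadboard 300 (x) x 450 (y) mm, fixed; top face 23 mm up. Origin at the centre of its underside at bench level, z up. In its frame (mm): laser at x -150 to -60, y -30, 116 high; tilt mount centred at (0, -30); cuvette holder (112, -30), 110 high; photodiode (0, -195), 106 high; white scale plate y 152 to 184, 64 to 117 high.
- tilt (a joint): Tilt of the mount's spring-backed top plate, rad; 0 = at rest, positive = blue pad pressed down, end stop 0.19. The spring resists at once: about 4 N on the pad starts it, 8 to 10 N holds it at 0.17 rad. Nothing latches; let go suddenly, it snaps back. Axis: mount_centre.
- mount_centre (a point): Middle of the tilt plate, on its axis: the plate rocks about the level line through this point along the board's x. 73 mm above the bench. The plate is black, 100 x 100 x 8 mm, its corners pointing along the board's +-x and +-y, its top face 4 mm above this point.
- pad: Blue plastic disc, 22 mm across, 4 mm high, on the -y corner of the tilt plate, moving with it. Origin at the centre of its underside.
- pad_top (a point): Centre of the blue pad's top face: 58 mm from the tilt axis towards the board's -y, 81 mm above the bench at rest; it goes down 1.0 mm per 0.0175 rad (one division) of tilt.
- pointer: Brass pointer arm with a thin black tip (2.4 mm high), fixed to the plate's +y corner, across from the pad, moving with the plate; 180 mm from the tilt axis to the tip. Origin on the tilt axis at the plate's centre (board frame 0, -30, 73 mm), y along the pointer. It rises as the pad goes down. Do not touch.
- pointer_tip (a point): Point of the pointer, 180 mm from the tilt axis, rising 3.1 mm per division (1 degree, 0.0175 rad).
- mark (a joint): Angle of the red mark on the scale, rad, in the measure of tilt: the pointer is at the mark when the two are equal. The white scale has black ticks every degree from 0 (bottom) to 10, longer at 0, 5, 10. The mark is a red line 30 mm long with a tab, clipped over the scale between 4.5 and 8.5 divisions. Leave it alone.
- red_mark (a point): Point on the red mark's line, 180 mm from the tilt axis, where the pointer tip should come; its z axis points up along the scale.
- splitter: Glass beam-splitter cube, 30 mm, on a 40 mm aluminium seat with a clamp post (top 44 mm above the plate), in the middle of the tilt plate, moving with it. Origin under the seat. Do not touch.
- driver: Screwdriver with orange handle, 150 mm long, 26 mm thick, lying on the board along its -x edge. Origin midway along it, underside. Leave alone.
- vial: Amber vial with white cap, 25 mm across, 46 mm high, standing on the board. Origin under its centre. Leave alone.
- spare_post: Steel post, 25 mm across, 50 mm high, standing on the board. Origin under its centre. Leave alone.
- amber_bottle: Brown reagent bottle with white cap, 90 mm across, 230 mm high, on the left of the bench. Origin under its centre. Leave alone.
- green_bottle: Green reagent bottle with white cap, 90 mm across, 230 mm high, on the left of the bench. Origin under its centre. Leave alone.
- tube_rack: White test-tube rack with tubes, 75 x 150 mm, 105 mm high, on the right of the bench. Origin under its centre. Leave alone.
- dish: Covered glass dish, 96 mm across, 14 mm high, on the right of the bench. Origin under its centre. Leave alone.
- syringe: Plastic syringe, 125 mm long, lying on the right of the bench. Origin under its barrel. Leave alone.

How it is judged:
By the outcome, as a careful person would: the job done as asked, in the order asked, and still so for the second after the job is handed in, with the robot touching nothing.
It also fails if it takes over 38 s, if anything falls off the work surface, if the arm or the gripper's body presses on something with over 40 N, if the wrist force passes 120 N, or if a joint passes its speed limit or range.

## Working session

There is one attempt and no reset: what is moved stays moved. The work goes in short steps, each a Python script; the robot and the scene stay as the last script left them, time stands still between calls to the robot, and variables do not carry over. Pictures are saved under pics/ and viewed, at most 10 in all, crops included, and the job is handed in when it is done.

```bash
ls; mkdir -p pics; python3 - <<'E'
from bench import r, sense, vision
import cv2,numpy as np
for n in ["scene","top"]:
    p=vision.camera(n); cv2.imwrite(f"pics/{n}0.png",p["color"][:,:,::-1])
    print(n,p["intrinsics"].tolist(),np.round(p["camera_from_world"],3).tolist())
    for t in ["pad","pointer","pointer_tip","red_mark","mount_centre","splitter","rig","vial","spare_post","driver","amber_bottle","green_bottle","tube_rack"]:
        print(t,[(np.round(d["at"],4).tolist(),round(d["score"],2)) for d in vision.find_in(t,p)[:2]])
print(sense()["time"])
E
```

```text
pics
scene [[450.0322400289841, 0.0, 279.16666443839534], [0.0, 450.0322400289841, 209.79949198650212], [0.0, 0.0, 1.0]] [[0.542, 0.84, 0.014, -0.303], [-0.465, 0.286, 0.838, 0.206], [0.7, -0.461, 0.546, -1.861], [0.0, 0.0, 0.0, 1.0]]
pad []
pointer [([0.5401, 0.0943, 0.0779], 0.49)]
pointer_tip [([0.5388, 0.0949, 0.0745], 0.55), ([0.5408, -0.0274, 0.0188], 0.21)]
red_mark []
mount_centre [([0.5472, -0.0291, 0.0264], 0.94)]
splitter [([0.3811, -0.4948, 0.0162], 0.21)]
rig [([0.5402, -0.0257, 0.0201], 0.66)]
vial [([0.6337, 0.0664, 0.0549], 0.64)]
spare_post [([0.5424, -0.1823, 0.0574], 0.53), ([0.6234, 0.4216, 0.1146], 0.29)]
driver [([0.488, 0.1521, 0.0398], 0.67), ([0.5144, -0.0282, 0.0757], 0.39)]
amber_bottle [([0.6229, 0.4226, 0.1125], 0.65)]
green_bottle [([0.421, 0.4273, 0.1079], 0.57), ([0.5456, -0.1791, 0.0573], 0.54)]
tube_rack [([0.6634, -0.4447, 0.0743], 0.76)]
top [[443.7243839250398, 0.0, 283.5477188709341], [0.0, 443.7243839250398, 208.13720491619176], [0.0, 0.0, 1.0]] [[-0.084, -0.996, -0.007, 0.015], [0.974, -0.084, 0.211, -0.573], [-0.211, 0.011, 0.977, -1.248], [0.0, 0.0, 0.0, 1.0]]
pad [([0.4742, -0.0736, 0.0817], 0.56), ([0.4937, 0.0034, 0.0236], 0.38)]
pointer [([0.539, 0.0897, 0.0743], 0.58)]
pointer_tip [([0.5809, 0.4276, 0.1479], 0.69)]
red_mark [([0.4954, 0.0017, 0.0229], 0.17)]
mount_centre [([0.4937, 0.003, 0.0239], 0.63)]
splitter [([0.4913, -0.019, 0.1103], 0.54)]
rig [([0.4953, 0.006, 0.0236], 0.96)]
vial [([0.475, -0.0746, 0.0817], 0.55), ([0.6201, 0.0719, 0.0677], 0.54)]
spare_post [([0.4715, -0.4331, 0.0161], 0.68), ([0.5309, -0.1805, 0.0729], 0.59)]
driver [([0.4728, 0.1587, 0.0469], 0.72)]
amber_bottle [([0.5797, 0.4258, 0.1456], 0.88), ([0.3535, -0.4932, 0.0128], 0.62)]
green_bottle [([0.478, -0.0764, 0.0793], 0.69), ([0.3907, 0.4252, 0.152], 0.63)]
tube_rack [([0.6355, -0.4382, 0.0749], 0.95)]
1.4
```

View pics/top0.png

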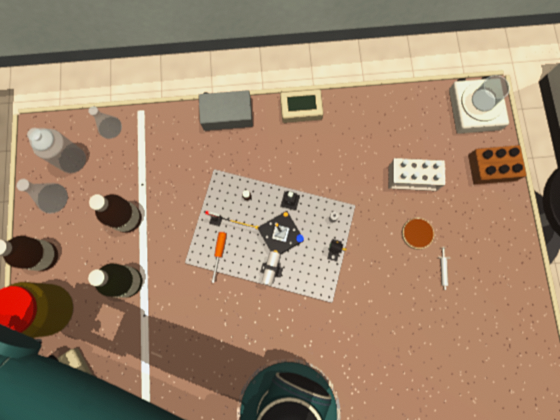

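View pics/scene0.png

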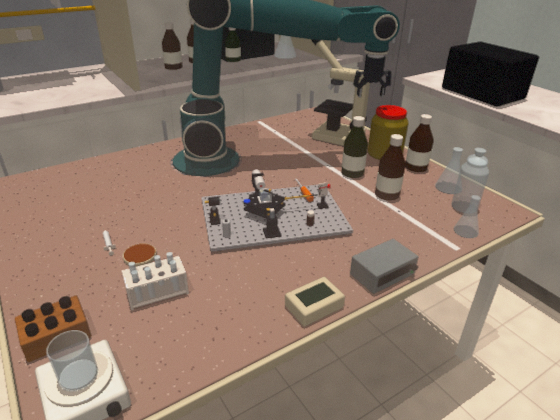

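The top view shows the mount with the pad at px (300,238), pointer running left to the scale with the red tab at (207,212). The laser is on the robot's side. Next I'll fit the board pose and look at the scale in the scene view.

```bash
cat > h.py <<'E'
import numpy as np, cv2
from scipy.optimize import least_squares
from scipy.spatial.transform import Rotation as R
def proj(p,X):
    T=p["camera_from_world"]; c=np.asarray(X)@T[:3,:3].T+T[:3,3]
    K=p["intrinsics"]; return np.c_[K[0,0]*c[:,0]/-c[:,2]+K[0,2], K[1,1]*c[:,1]/c[:,2]+K[1,2]]
def projw(p,Twt,X):   # fisheye wrist; Twt world_from_tool
    Tc=np.linalg.inv(Twt@p["T_tool_cam"]); c=np.asarray(X)@Tc[:3,:3].T+Tc[:3,3]
    v=c*[1,-1,-1]; rho=np.hypot(v[:,0],v[:,1]); th=np.arctan2(rho,v[:,2]); K=p["intrinsics"]
    return np.c_[K[0,0]*th*v[:,0]/rho+K[0,2],K[1,1]*th*v[:,1]/rho+K[1,2]]
def tool(s):
    T=np.eye(4); q=s["ee_rot"]; T[:3,:3]=R.from_quat(q[1],) if False else R.from_quat(np.r_[q[1:],q[0]]).as_matrix(); T[:3,3]=s["tcp_pos"]; return T
def b2w(b,X):
    X=np.asarray(X,float).reshape(-1,3); c,s=np.cos(b[2]),np.sin(b[2])
    return np.c_[b[0]+c*X[:,0]-s*X[:,1], b[1]+s*X[:,0]+c*X[:,1], X[:,2]]
E
sed -i 's/R.from_quat(q\[1\],) if False else //' h.py
python3 - <<'E'
from bench import r,sense,vision
from h import *
p=vision.camera("top")
m=vision.trace("rig",p)[0]["mask"].astype(np.uint8)
cs,_=cv2.findContours(m,0,2); c=max(cs,key=cv2.contourArea); box=cv2.boxPoints(cv2.minAreaRect(c)); print(box.round(1).tolist())
X=[[.15,.225,.023],[.15,-.225,.023],[-.15,-.225,.023],[-.15,.225,.023]]
px=np.array([[214,170],[355,206],[332,301],[187,263]])
f=lambda b:(proj(p,b2w(b,X))-px).ravel()
o=least_squares(f,[.495,.006,-.25]); print(o.x,o.fun.round(1))
b=o.x
print(b2w(b,[[0,-.03,.073],[0,-.088,.081],[0,.15,.073]]).round(4).tolist(), proj(p,b2w(b,[[0,-.088,.081],[0,.15,.073],[0,-.03,.122]])).round(1).tolist())
q=vision.camera("scene"); print(proj(q,b2w(b,[[0,-.088,.081],[0,.15,.073],[0,.168,.117],[.1,0,.06]])).round(1).tolist())
w=vision.camera("wrist"); print(w["intrinsics"],w["T_tool_cam"].round(4).tolist(),sense()["ee_rot"],r.tcp_to_tips)
a=cv2.resize(q["color"][165:245,195:355],(800,400),interpolation=cv2.INTER_CUBIC)
cv2.imwrite("pics/c1.png",a[:,:,::-1])
E
```

```text
[[184.1999969482422, 263.8999938964844], [209.8000030517578, 167.0], [357.1000061035156, 206.0], [331.3999938964844, 302.8999938964844]]
[ 0.50602412  0.00843006 -0.33960649] [-0.1 -0.7  0.7 -1.2  1.1  1.4 -1.8  0.2]
[[0.496, -0.0199, 0.073], [0.4767, -0.0745, 0.081], [0.556, 0.1499, 0.073]] [[300.6, 238.1], [221.2, 218.2], [280.8, 230.8]]
[[246.4, 200.3], [316.9, 194.4], [322.9, 182.4], [280.1, 219.5]]
[[325.1922621    0.         279.46848646]
 [  0.         325.1922621  205.88193508]
 [  0.           0.           1.        ]] [[-0.0004, 0.9613, 0.2756, 0.0701], [1.0, 0.0002, 0.0005, -0.0004], [0.0004, 0.2756, -0.9613, -0.117], [0.0, 0.0, 0.0, 1.0]] [-1.04322479e-05  2.07866843e-01  9.78157132e-01  6.90241699e-06] 0.025
```

View pics/c1.png

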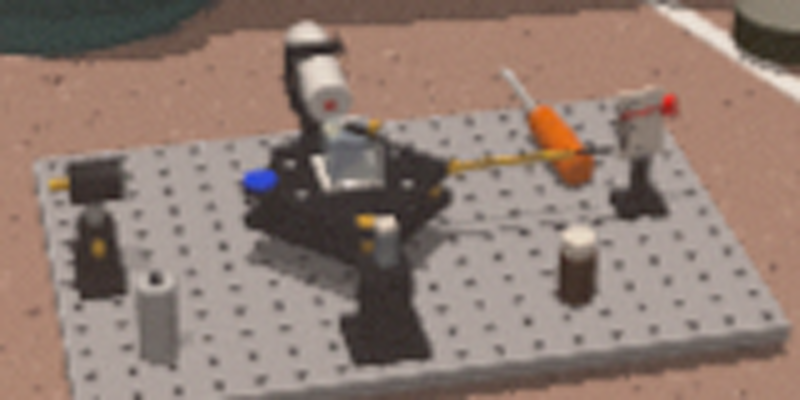

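The scale's graduated face looks towards the board's +x; the red mark is high on it (crop px 640–675, 105). I'll go look at it with the wrist camera from that side.

```bash
cat >> h.py <<'E'
B=np.array([0.50602,0.00843,-0.3396])
def wxyz(M): q=R.from_matrix(M).as_quat(); return np.r_[q[3],q[:3]]
E
python3 - <<'E'
from bench import r,sense,vision,inverse_kinematics,gripper_to
from h import *
w=vision.camera("wrist"); Ttc=w["T_tool_cam"]; s=sense(); j0=s["joint_pos"]
tgt=b2w(B,[[0,.155,.09]])[0]; ex=b2w(np.r_[0,0,B[2]],[[1,0,0]])[0]; ang0=np.arctan2(ex[1],ex[0])
c=[]
for d in(.2,.23):
 for el in np.radians([30,40,50,60]):
  for az in np.radians([-30,-15,0,15,30]):
   a=ang0+az; dr=np.array([np.cos(a)*np.cos(el),np.sin(a)*np.cos(el),np.sin(el)])
   for roll in np.radians(range(0,360,30)):
    z=dr; x=np.cross([0,0,1],z); x/=np.linalg.norm(x); y=np.cross(z,x)
    M=np.c_[x,y,z]@R.from_euler('z',roll).as_matrix()
    T=np.eye(4);T[:3,:3]=M;T[:3,3]=tgt+d*dr; T=T@np.linalg.inv(Ttc)
    tip=T[:3,3]+T[:3,:3]@[0,0,.025]; 
    side=T[:3,:3]@[0,.057,0]
    if min((tip+side)[2],(tip-side)[2])<.15: continue
    q=inverse_kinematics(T[:3,3],wxyz(T[:3,:3]))
    if q is None: continue
    c.append((np.degrees(el)+abs(np.degrees(az))*.5-5*np.abs(tip-tgt)[2]*0+10*np.abs(np.array(q)-j0).max(),d,np.degrees(el),np.degrees(az),np.degrees(roll),T,np.array(q),tip))
c.sort(key=lambda t:t[0])
for t in c[:12]: print(np.round(t[:5],1),t[5][:3,3].round(3),t[6].round(2),t[7].round(3))
import pickle; pickle.dump(c[:12],open("c.pkl","wb"))
print(len(c),s["time"])
E
```

```text
[ 50.6   0.2  30.    0.  180. ] [0.621 0.132 0.17 ] [0.06 0.45 1.3  0.31 2.1  2.02] [0.605 0.137 0.152]
[ 56.1   0.2  30.   15.  180. ] [0.625 0.149 0.17 ] [0.13 0.5  1.23 0.18 2.16 1.82] [0.608 0.15  0.152]
[ 60.    0.2  30.  -15.  180. ] [0.613 0.116 0.17 ] [-0.02  0.39  1.39  0.44  2.01  2.21] [0.599 0.126 0.152]
[ 60.6   0.2  40.    0.  180. ] [0.607 0.137 0.18 ] [0.08 0.33 1.39 0.25 1.96 2.02] [0.594 0.141 0.159]
[ 61.4   0.2  30.   30.  180. ] [0.624 0.166 0.17 ] [0.21 0.52 1.21 0.02 2.18 1.61] [0.607 0.163 0.152]
[ 66.1   0.2  40.   15.  180. ] [0.61 0.15 0.18] [0.15 0.37 1.34 0.14 2.01 1.82] [0.596 0.151 0.159]
[ 69.2   0.2  30.  -30.  180. ] [0.601 0.103 0.17 ] [-0.09  0.3   1.5   0.54  1.9   2.38] [0.59  0.116 0.152]
[ 70.1   0.2  40.  -15.  180. ] [0.601 0.124 0.18 ] [0.02 0.27 1.46 0.35 1.89 2.22] [0.589 0.132 0.159]
[ 70.8   0.2  50.    0.  180. ] [0.592 0.142 0.188] [0.12 0.21 1.49 0.19 1.82 2.04] [0.582 0.145 0.165]
[ 71.4   0.2  40.   30.  180. ] [0.61  0.164 0.18 ] [0.21 0.39 1.32 0.02 2.03 1.6 ] [0.596 0.161 0.159]
[7.53e+01 2.00e-01 6.00e+01 0.00e+00 2.10e+02] [0.573 0.13  0.19 ] [0.07 0.06 1.63 0.24 1.65 1.49] [0.568 0.136 0.166]
[ 76.1   0.2  50.   15.  180. ] [0.594 0.151 0.188] [0.17 0.24 1.45 0.1  1.86 1.82] [0.584 0.152 0.165]
29 1.65
```

```bash
python3 - <<'E'
from bench import r,sense,vision,inverse_kinematics,gripper_to
from h import *
import pickle
T=pickle.load(open("c.pkl","rb"))[0][5]; s=sense(); t0=s["time"]
r.move_straight(np.array(s["tcp_pos"])+[0,0,.14],v=.3); print(sense()["time"])
q=wxyz(T[:3,:3])
r.move_pose(T[:3,3]+[0,0,.12],q); print(sense()["time"])
gripper_to(0.0); print(sense()["time"])
r.move_straight(T[:3,3],v=.15)
s=sense(); w=vision.camera("wrist"); Tt=tool(s)
print(s["time"],s["tcp_pos"],T[:3,3])
import pickle; pickle.dump((w,Tt),open("w1.pkl","wb"))
for t in["red_mark","pointer_tip","pointer","mark"]:
    print(t,[(np.round(d["at"],4).tolist(),round(d["score"],2)) for d in vision.find_in(t,w)[:2]])
im=w["color"].copy()
cv2.imwrite("pics/w1.png",cv2.resize(im,(800,600),interpolation=cv2.INTER_CUBIC)[:,:,::-1])
E
```

```text
2.2667
4.425
5.1917
6.1417 [0.62149155 0.13167235 0.17066026] [0.62117252 0.13165987 0.16955283]
red_mark [([0.5783, 0.181, 0.0973], 0.79), ([0.542, 0.0963, 0.0755], 0.22)]
pointer_tip [([0.5371, 0.094, 0.0748], 0.75)]
pointer [([0.5422, 0.0947, 0.0763], 0.89)]
mark [([0.5713, 0.1768, 0.1026], 0.7)]
```

View pics/w1.png

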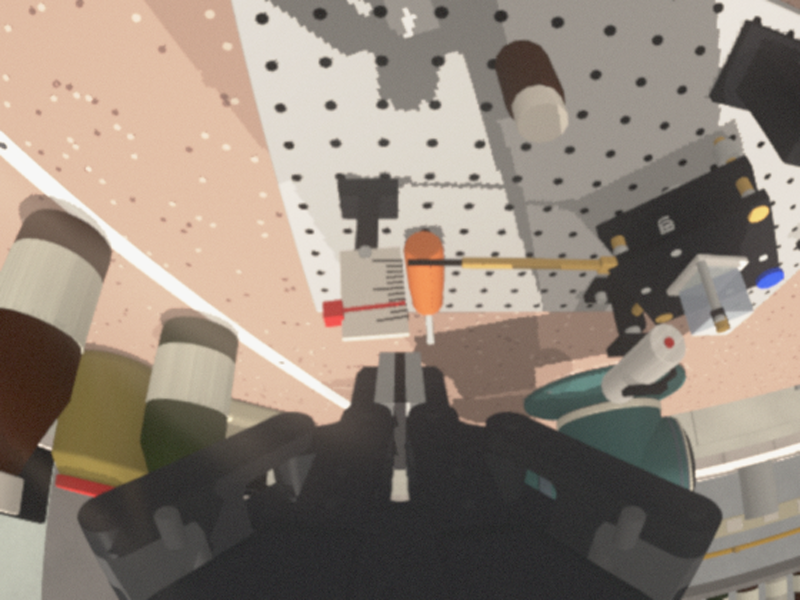

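The picture is upside down: the pointer tip is at (408,262) at the zero tick and the red mark runs from (335,314) to (405,302). I'll zoom in to count divisions, overlaying predicted ticks.

```bash
python3 - <<'E'
from h import *
import pickle
w,Tt=pickle.load(open("w1.pkl","rb"))
x0,y0,k=225,172,10
im=cv2.resize(w["color"][y0:y0+58,x0:x0+78],None,fx=k,fy=k,interpolation=cv2.INTER_CUBIC)
cv2.imwrite("pics/w1c.png",im[:,:,::-1])
th=np.radians(np.arange(0,11)); P=b2w(B,np.c_[0*th,-.03+.18*np.cos(th),.073+.18*np.sin(th)])
px=projw(w,Tt,P); print(((px-[x0,y0]+.5)*k-.5).round(0).tolist())
print(px.round(1).tolist())
E
```

```text
[[608.0, 135.0], [609.0, 171.0], [610.0, 207.0], [612.0, 244.0], [616.0, 281.0], [619.0, 318.0], [624.0, 357.0], [630.0, 395.0], [636.0, 434.0], [643.0, 473.0], [651.0, 513.0]]
[[285.3, 185.1], [285.4, 188.6], [285.6, 192.3], [285.8, 195.9], [286.1, 199.6], [286.5, 203.4], [287.0, 207.2], [287.5, 211.1], [288.2, 215.0], [288.9, 218.9], [289.7, 222.9]]
```

View pics/w1c.png

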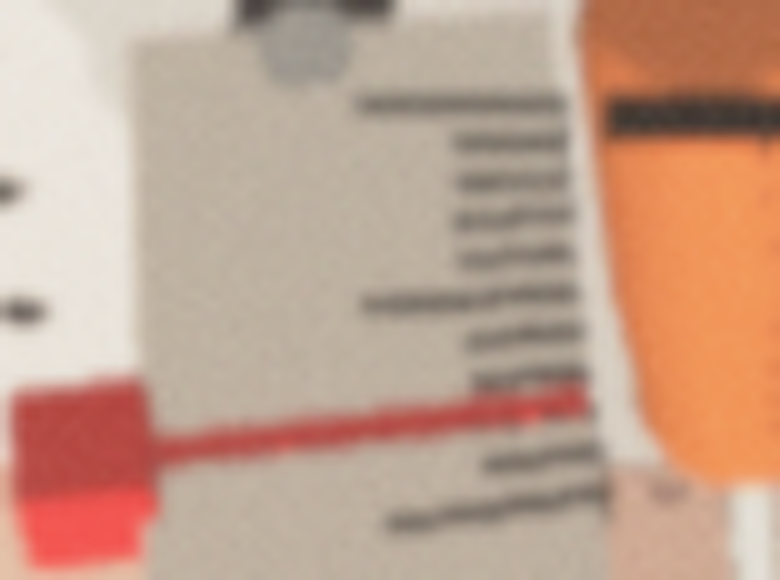

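Mark is at about 7.7 divisions (ticks at right edge: 7 at y≈374, mark ≈400, 8 would be ≈413; slight parallax upward). The board pose predicts the pointer tip within 1.5 px, so it's good. Now to hover over the pad and check it.

```bash
python3 - <<'E'
from bench import r,sense,vision,inverse_kinematics
from h import *
import pickle
w,Tt=pickle.load(open("w1.pkl","rb"))
print("pad px pred",projw(w,Tt,b2w(B,[[0,-.088,.081]])), "seen ~539,195")
s=sense(); r.move_straight(np.array(s["tcp_pos"])+[0,0,.10],v=.25)
ex=np.array([np.cos(B[2]),np.sin(B[2]),0]); best=None
for sg in(1,-1):
    y=sg*ex; z=np.array([0,0,-1.]); M=np.c_[np.cross(y,z),y,z]
    p=b2w(B,[[0,-.088,.081+.025+.06]])[0]; q=inverse_kinematics(p,wxyz(M))
    if q is None: continue
    c=np.abs(np.array(q)-sense()["joint_pos"]).max(); print(sg,c,np.round(q,2))
    if best is None or c<best[0]: best=(c,M,p)
c,M,p=best
r.move_pose(p+[0,0,.07],wxyz(M)); r.move_straight(p,v=.15)
r.pause(.1); s=sense(); w=vision.camera("wrist"); Tt=tool(s); pickle.dump((w,Tt,M),open("w2.pkl","wb"))
print(s["time"],s["tcp_pos"],p,s["contact_force"])
for t in["pad","splitter"]:
    print(t,[(np.round(d["at"],4).tolist(),round(d["score"],2)) for d in vision.find_in(t,w)[:2]])
print("pred pad",b2w(B,[[0,-.088,.081]]),projw(w,Tt,b2w(B,[[0,-.088,.081]])))
h=cv2.cvtColor(w["color"],cv2.COLOR_RGB2HSV); m=cv2.inRange(h,(112,150,80),(128,255,255)); n,l,st,ce=cv2.connectedComponentsWithStats(m)
print([(st[i].tolist(),ce[i].round(1).tolist()) for i in range(1,n) if st[i][4]>30])
im=w["color"].copy()
u=projw(w,Tt,b2w(B,[[0,-.088,.081]]+[[.011*np.cos(a),-.088+.011*np.sin(a),.081] for a in np.arange(0,6.28,.4)]))
im=cv2.resize(im,(800,600))
for a in u: cv2.circle(im,tuple(int(v) for v in a*800/560),1,(0,255,0),-1)
cv2.imwrite("pics/w2.png",im[:,:,::-1])
E
```

```text
pad px pred [[539.28646247 196.92421983]] seen ~539,195
1 1.9518534313889946 [-0.21 -0.28  1.96 -0.    1.46  0.13]
9.3583 [ 0.47725544 -0.07462746  0.16730305] [ 0.47670632 -0.07454414  0.166     ] [-0.09005647  0.71139877  0.65228695]
pad [([0.4818, -0.0724, 0.0837], 0.65)]
splitter [([0.4963, -0.0172, 0.1109], 0.87)]
pred pad [[ 0.47670632 -0.07454414  0.081     ]] [[278.6727163  222.40698098]]
[([266, 207, 30, 29, 500], [282.4, 222.9])]
```

View pics/w2.png

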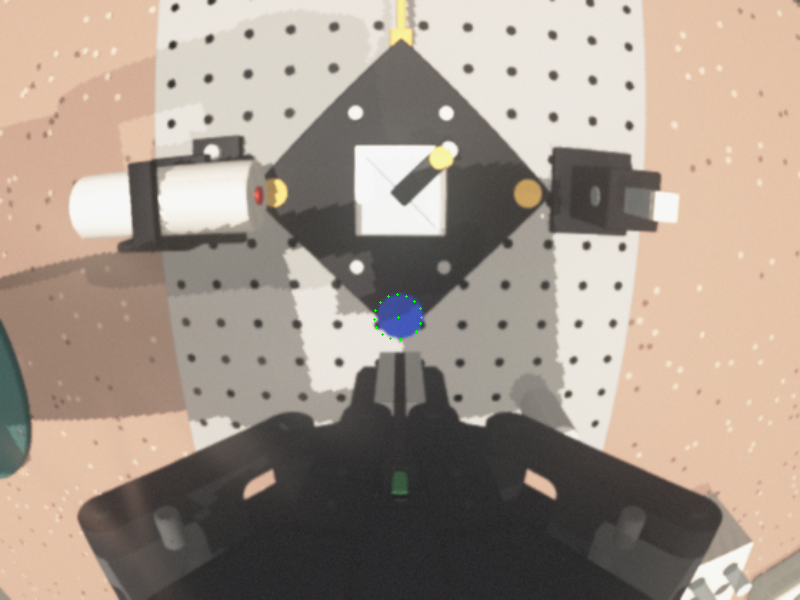

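Pad sits at px (281,223) vs predicted (278.7,222.4): about 1.2 mm towards the board's +x; I'll shift by that and approach to light contact.

```bash
python3 - <<'E'
from bench import r,sense,vision
from h import *
import pickle
w,Tt,M=pickle.load(open("w2.pkl","rb"))
q0=vision.camera("scene")
p=b2w(B,[[.0012,-.0885,.106]])[0]
r.move_straight(p+[0,0,.008],v=.06); r.pause(.2)
s=sense(); f0=np.array(s["contact_force"]); print(s["time"],s["tcp_pos"],p,f0)
hit=r.move_straight(p-[0,0,.004],v=.012,stop_force=2.5)
for i in range(3):
    s=sense(); print(hit,s["time"],np.round(s["tcp_pos"],5),np.round(s["contact_force"]-f0,2)); r.pause(.1)
pickle.dump((q0,f0,M),open("c0.pkl","wb"))
E
```

```text
10.775 [ 0.47778782 -0.07543168  0.11431273] [ 0.47767123 -0.07541532  0.106     ] [ 0.36653323  0.28819595 -0.34575577]
True 11.475 [ 0.47761 -0.07548  0.10542] [-0.11 -1.61  5.04]
True 11.575 [ 0.47757 -0.07545  0.10553] [ 0.92 -1.06  4.77]
True 11.675 [ 0.47759 -0.07546  0.10558] [ 0.71 -0.75  4.03]
```

Contact at TCP z≈0.1056 (expected 0.106). Next, rotate the tool together with the plate about the tilt axis, so the contact stays flat, and check it.

```bash
cat >> h.py <<'E'
AX=b2w(B,[[0,-.03,.073]])[0]; EX=np.array([np.cos(B[2]),np.sin(B[2]),0]); EY=np.array([-np.sin(B[2]),np.cos(B[2]),0])
P0=np.array([.47759,-.07545,.1056])
def pose(deg,M):
    Q=R.from_rotvec(np.radians(deg)*EX).as_matrix(); return AX+Q@(P0-AX), wxyz(Q@M)
def ang(p):
    f=lambda v: np.degrees(np.arctan2((v-AX)[2],(v-AX)@EY)); return (f(np.array(p))-f(P0)+180)%360-180
E
python3 - <<'E'
from bench import r,sense,vision
from h import *
import pickle
q0,f0,M=pickle.load(open("c0.pkl","rb"))
for d in (2,4,6,7.3):
    p,q=pose(d,M); r.move_straight(p,v=.006,rotation=q)
    s=sense(); T=tool(s); rot=np.degrees(R.from_matrix(T[:3,:3]@M.T).as_rotvec()@EX)
    print(d,s["time"],"pos ang %.2f rot %.2f"%(ang(s["tcp_pos"]),rot),np.round(s["contact_force"]-f0,2))
q1=vision.camera("scene"); s=sense(); print(s["time"],"ang %.2f"%ang(s["tcp_pos"]))
pickle.dump(q1,open("q1.pkl","wb"))
for k in(0,7.3,8): print(k,proj(q0,b2w(B,[[0,-.03+.18*np.cos(np.radians(k)),.073+.18*np.sin(np.radians(k))],[0,-.03+.11*np.cos(np.radians(k)),.073+.11*np.sin(np.radians(k))]])).round(1).tolist())
c=[cv2.resize(q["color"][175:215,275:345],(700,400)[::1],interpolation=cv2.INTER_CUBIC)[:300] for q in(q0,q1)]
cv2.imwrite("pics/q.png",np.vstack(c)[:,:,::-1])
E
```

```text
2 12.2667 pos ang 1.98 rot 2.01 [ 0.63 -0.77  5.05]
4 12.8083 pos ang 3.90 rot 3.99 [ 0.25 -1.05  6.13]
6 13.35 pos ang 5.88 rot 5.99 [-0.17 -1.12  7.88]
7.3 13.75 pos ang 7.14 rot 7.30 [ 0.16 -1.48  7.75]
13.8 ang 7.13
0 [[316.9, 194.4], [296.6, 196.7]]
7.3 [[316.9, 188.5], [296.5, 193.1]]
8 [[316.8, 188.0], [296.5, 192.8]]
```

View pics/q.png

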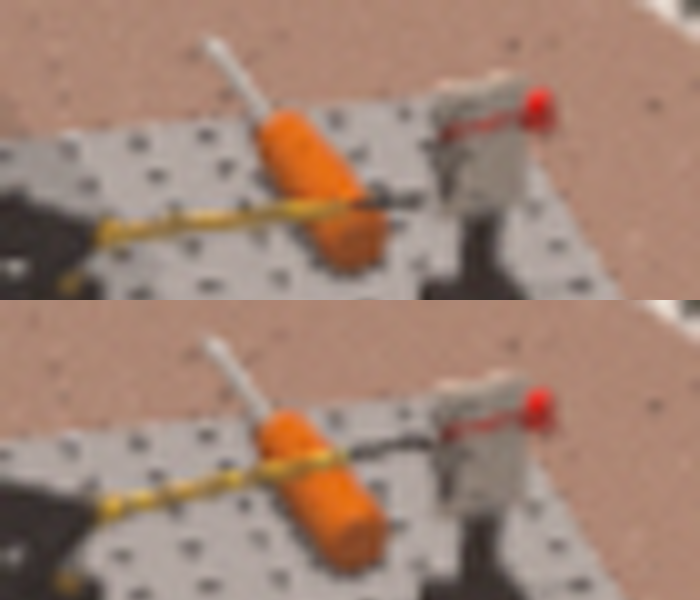

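The pointer tip rose from crop y≈200 to ≈140 (≈6 px, 7.2 divisions), nearly level with the red line's end at y≈137. A small nudge more, then hold, ease up, and clear.

```bash
python3 - <<'E'
from bench import r,sense,vision
from h import *
import pickle
q0,f0,M=pickle.load(open("c0.pkl","rb"))
def go(d,v):
    p,q=pose(d,M); r.move_straight(p,v=v,rotation=q)
    s=sense(); print(d,s["time"],"ang %.2f"%ang(s["tcp_pos"]),np.round(s["contact_force"]-f0,2))
go(7.75,.004); r.pause(1.6); go(7.75,.004)
for d in(6.5,5,3.5,2,1,0,-1): go(d,.005)
s=sense(); p=np.array(s["tcp_pos"])
r.move_straight(p+[0,0,.006],v=.01); r.move_straight(p+[0,0,.12],v=.15); r.pause(.3)
s=sense(); w=vision.camera("wrist"); q2=vision.camera("scene"); print(s["time"],s["contact_force"])
d=np.abs(q2["color"][180:205,285:325].astype(int)-q0["color"][180:205,285:325]).mean(); q1=pickle.load(open("q1.pkl","rb"))
print("diff after",d,"pressed",np.abs(q1["color"][180:205,285:325].astype(int)-q0["color"][180:205,285:325]).mean())
c=[cv2.resize(q["color"][175:205,275:345],(700,300),interpolation=cv2.INTER_CUBIC) for q in(q0,q2)]
cv2.imwrite("pics/q2.png",np.vstack(c)[:,:,::-1])
E
```

```text
7.75 14.0833 ang 7.57 [-1.27 -1.62  7.84]
7.75 15.9333 ang 7.57 [-0.78 -1.24  6.64]
6.5 16.375 ang 6.34 [-1.2  -1.69  6.89]
5 16.875 ang 4.86 [-1.13 -1.74  5.73]
3.5 17.375 ang 3.39 [ 0.34 -0.94  5.25]
2 17.875 ang 1.93 [-0.36 -1.9   4.7 ]
1 18.2583 ang 0.97 [ 0.27 -2.21  5.18]
0 18.6417 ang 0.00 [ 1.06 -3.49  5.76]
-1 19.025 ang -0.76 [ 0.03 -0.19  0.23]
20.9417 [-0.1859153   0.06371335 -1.23161363]
diff after 2.9463333333333335 pressed 8.267333333333333
```

View pics/q2.png

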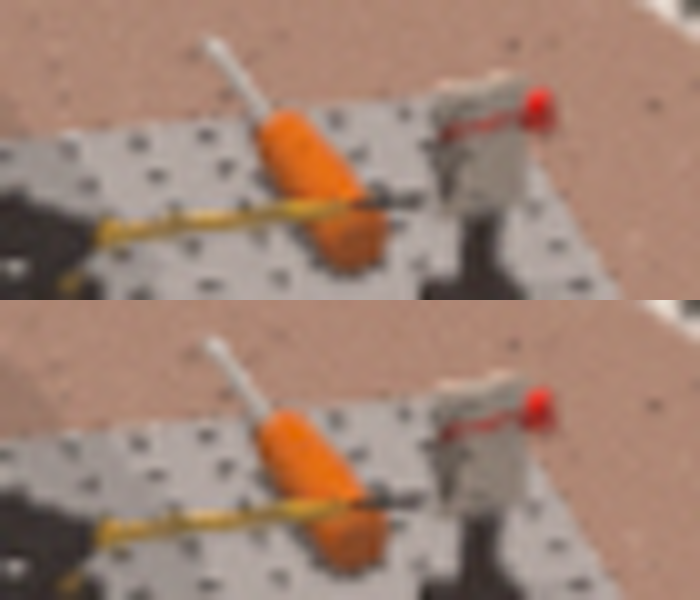

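The pointer is back at zero (crop y≈500 below matches y≈200 above), the mark and screwdriver are unmoved, and the gripper is clear.

```bash
python3 -c "
from bench import order
print(order.hand_in())"
```

```text
the job is handed in; nothing more can be done
None
```

I pressed the pad to about 7.6 divisions by the arm's own position reading, with the mark read at about 7.7, held it for about 1.8 s, eased the pointer back to zero over about 3 s, moved clear and handed the job in at about 21 s of robot time.

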